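# Goldsmith's bench: plug in the V-block and hold the handpiece down in it

### The arm

A 6-joint arm with a two-finger parallel gripper is mounted at the origin on the work surface. World frame = base frame: x ahead of the robot, y to its left, z up, the work surface at z = 0. Lengths are in mm, angles in rad, forces in N, time in s.
With the tool pointing down it reaches from about 350 to 775 mm from the base axis. Payload 7.3 kg.
Tool frame: the origin (TCP) lies midway between the tips of the shut fingers; the grasp point (between the pads) lies 19 mm behind it; z points along the fingers, y is the line along which they close (so a half turn about z gives the same grasp; the last joint's range is limited). The gripper opens to 92 mm and grips with 3 to 60 N. Pads are 19 mm wide; open, the fingers measure 130 mm over their backs; the gripper's body (75 mm by 190 mm) begins 47 mm behind the grasp point.
Start: joints at [-1.367, 0.342, 1.524, -0, 1.275, -0.146], TCP at [179.946, -493.218, 226.741] pointing down, gripper open.
Joint ranges: [-2.53, 2.53], [-0.77, 2.02], [0.04, 2.7], [-1, 4.14], [0.28, 2.66], [-3.11, 3.11]. Speed limits (rad/s): [2.57, 2.57, 3.14, 3.14, 3.14, 3.14].

### API

Orientations are given as [roll, pitch, yaw] about the fixed x, y, z axes, in that order (R = Rz(yaw) Ry(pitch) Rx(roll)).
In Python, from plant import * gives the robot as it stands.
- The arm moves only by the tool step_arm, never from a script. Its argument "deltas" is one flat list of numbers, 5 for each row, row after row: the shift along the world's x, y, z in mm, then the turn about the world's z in degrees, then the finger opening in mm, from 0 to 91.8. In form: [tx, ty, tz, turn, gripper, tx, ty, tz, turn, gripper, ...]. A call has exactly 10 rows; each row shifts and turns the commanded pose from where the row before left it; what a row does not reach is not made up. A row lasts 1/8 s, in which the tool goes at most 62.5 mm and 10.7 degrees, less where a joint would pass 70% of its speed; a pose out of reach is approached as far as the arm can. A call is refused whole if a number of a shift passes 62.5 or a number of a turn 10.7, either way. A call with a gripper value outside its range is refused whole. The fingers move at their own pace and stop on an object; the grip force is fixed at half the most. Time passes only in rows, so rows that do not move let the fingers close, or fill a call up. It gives the time, the measured TCP pose, the force, the opening and the grip force at its end, in the units of the state.
- get_obs(): the state, without advancing time (a new reading comes with each control period).
- capture(name): name is "side" or "top"; returns the picture (384x512x3 uint8, red, green, blue); there is no depth.
- camera_params(name): a dict with "mtx" (3x3 intrinsics, pixels), "rvec" (rotation vector, rad) and "tvec" (3), from world to camera coordinates, as OpenCV has them. Camera axes: x right, y down, z forward; pixel columns grow to the right and rows downward; lengths in mm; the calibration is good to about 2 mm. A picture is of the moment at which its call begins. camera_params takes no time and is no camera call.
- close_job(): hands the job in; it is judged then, once.
The state is a dict: "time": time; "joint_positions": joint angles; "dq": joint speeds; "tau": joint torques, N m; "tool_pos": TCP position; "tcp_rot": TCP orientation; "contact_force": force on the tool from outside, world axes, zero at the start; "moment": the same for the moment, N m; "grip_width": finger opening in mm; "finger_force": force on a finger pad.
Only numpy, scipy, OpenCV 4.12 (cv2) and the standard library are available. Lean on these libraries where they do the work, as an engineer would, in place of code of your own. Each camera call takes 0.05 s, during which the arm holds its last target. There are 200 camera calls.

### The job

Set up the goldsmith's bench for servicing the handpiece: plug the blue V-block, tang first, into the socket of the steel holder until it sits flush, and let go of it. Then take the aluminium handpiece from its wooden rest, lay it lengthways in the V with its barrel centred along the block, and press it straight down with about 20 newtons so that it bears on both faces of the V, with the gripper touching only the handpiece; finish while you are still holding it pressed there. Leave the other tools on the bench where they are.

Things in the scene. Friction and masses are not known exactly. Their poses are not given: they have to be found in the camera images.
- holder: Fixed steel block, 110 x 90 x 40 mm, with a rectangular socket in the middle of its top. Origin: centre of its underside on the bench; x along its 110 mm side and the socket's long side, z up.
- holder_hole0 (a point): Centre of the socket's mouth, on the holder's top face, 40 mm above the bench. The socket is 25.6 mm (along the holder's x) by 17.6 mm (along its y), 26 mm deep, with a 2 mm chamfer round the mouth.
- vblock: Loose blue V-block, 74 mm long (its x, the way the groove runs), 48 mm wide (y), 52 mm high: a solid base 28 mm high with flat sides 47 mm apart, and on it two V-notched cheeks at x = 23 to 37 mm and -23 to -37 mm. A steel tang stands out below. Origin: centre of the base's underside, where the tang begins; z up. Plugged home, the origin lies at the socket's mouth. About 0.35 kg.
- tang_tip (a point): Lower end of the V-block's tang, 20 mm below the block's origin. The tang is 24 mm (block's x) by 16 mm (y), with a slimmer tip, 20.5 x 12.5 mm, over its last 3 mm. It fits the socket either way round (half turn).
- vee_axis (a point): Point of the V-block, 54 mm above its origin: where the middle of the handpiece's barrel comes to lie when seated on both faces. Axes as the V-block's. Between the two cheeks is a clear gap, 46 mm along x, down to the base 26 mm below this point: room for fingers that hold the barrel from above.
- face_a: The 45 degree face of the V on the V-block's +y side (both cheeks). Fixed to the V-block and with the same origin and axes. Rigid, so the force rises within a fraction of a millimetre; a grip off to one side loads one face more than the other.
- face_b: The 45 degree face of the V on the V-block's -y side (both cheeks). Fixed to the V-block and with the same origin and axes. Rigid, so the force rises within a fraction of a millimetre; a grip off to one side loads one face more than the other.
- stand: Fixed pale wooden stand, 110 x 90 x 32 mm, on which the V-block waits, its tang hanging loosely in a 33 x 25 mm hole. Origin: centre of its underside on the bench.
- handpiece: Loose handpiece, aluminium barrel 28 mm in diameter and 110 mm long, with a black tapered nose (24 mm long, at its +x end) and a black tail (14 mm long, 23 mm in diameter). Origin: on the axis, in the middle of the barrel; x along the axis. It can be rolled about x, so its y and z point anywhere. About 0.22 kg. Either end may point either way.
- rest: Fixed dark wooden rest, 100 x 60 mm, on which the handpiece lies level along the rest's x, its axis 50 mm above the bench, in two notched uprights 12 mm thick at x = +-40 mm; the 68 mm between them is open down to the foot, 12 mm above the bench. Origin: centre of its underside.
- hammer: Bystander: hammer, 240 mm long, lying on the bench.
- screwdriver: Bystander: screwdriver with a wooden handle, 170 mm long, lying on the bench.
- bench_block: Bystander: flat steel block, 60 x 60 x 20 mm.
- bangle: Bystander: brass bangle, 68 mm across, 12 mm high.
- jar: Bystander: amber glass jar, 52 mm across, 60 mm high.
- file_pot: Bystander: dark pot, 68 mm across, with three files standing in it, 180 mm high in all.
- loupe: Bystander: black eye loupe, 42 mm across, 28 mm high.
There are look-alikes about, which are no part of the job. Of the things shaped like the vblock, the blue one is meant.

How it is judged (in metres and radians):
On the way:
1. the V-block is plugged fully into the holder and let go (z of vblock in the frame of holder_hole0 below 0.002 m and horizontal distance between vblock and holder_hole0 below 0.003 m and angle between the x axis of vblock and the x axis of holder, either way round below 0.09 rad and angle between vblock's own z axis and vertical below 0.05 rad and contact force between the fingers and vblock below 0.2 N and linear speed of vblock below 0.01 m/s), for 0.2 s.
At the end, for the whole second after the job is handed in: V-block home: within 2 mm of flush, 3 mm of centre, 5 degrees. Handpiece in the V: within 15 mm of the middle along it, 2 mm of its seated axis, 3 degrees; still pressed by the gripper (over 3 N), each V face carrying 3 to 30 N, at rest, the gripper clear of the V-block (z of vblock in the frame of holder_hole0 below 0.002 m and horizontal distance between vblock and holder_hole0 below 0.003 m and angle between the x axis of vblock and the x axis of holder, either way round below 0.09 rad and angle between vblock's own z axis and vertical below 0.05 rad and x of handpiece in the frame of vblock between -0.015 and 0.015 m and y of handpiece in the frame of vblock between -0.002 and 0.002 m and z of handpiece in the frame of vblock between 0.052 and 0.056 m and angle between the x axis of handpiece and the x axis of vblock, either way round below 0.05 rad and contact force between handpiece and face_a between 3 and 30 N and contact force between handpiece and face_b between 3 and 30 N and contact force between the fingers and handpiece above 3 N and contact force between the fingers and vblock below 1 N and linear speed of handpiece below 0.01 m/s); the arm keeps its last pose, push and grip.
It fails at once if a bystander is moved more than 30 mm (distance of any of hammer, screwdriver, bench_block, bangle, jar, file_pot, loupe from where it was at the start of the episode above 0.03 m).
It also fails if it takes over 72 s, if anything falls off the work surface, if the arm or the gripper's body presses on something with over 40 N, if the wrist force passes 120 N, or if a joint passes its speed limit or range.

## Working session

There is one attempt and no reset: what is moved stays moved. The work goes in short steps, Python scripts to look and compute and a tool call to move; the robot and the scene stay as the last step left them, time stands still between calls to the robot, and variables do not carry over. Pictures are saved under pics/ and viewed, at most 10 in all, crops included, and the job is handed in when it is done.

Besides the shell and the picture viewer there is one more tool, called in YAML: its name, and indented under it one key for each argument. step_arm: Moves the arm, as the interface text tells. Its arguments: {"type":"object","properties":{"deltas":{"type":"array","items":{"type":"number"}}},"required":["deltas"]}

```bash
mkdir -p pics; cat > h.py <<'E'
import numpy as np, cv2
from plant import *
def cam(n):
    p=camera_params(n); K=np.array(p["mtx"],float); R=cv2.Rodrigues(np.array(p["rvec"],float))[0]; t=np.array(p["tvec"],float).ravel()
    return K,R,t
def onplane(n,uv,z):
    K,R,t=cam(n); C=-R.T@t
    uv=np.atleast_2d(uv).astype(float); d=(np.linalg.inv(K)@np.c_[uv,np.ones(len(uv))].T).T@R
    return C+d*((z-C[2])/d[:,2])[:,None]
def proj(n,P):
    K,R,t=cam(n); return cv2.projectPoints(np.atleast_2d(P).astype(float),cv2.Rodrigues(R)[0],t,K,None)[0][:,0]
def tri(uvs,uvt):
    Ps=[np.dot(K,np.c_[R,t]) for K,R,t in (cam("side"),cam("top"))]
    X=cv2.triangulatePoints(Ps[0],Ps[1],np.atleast_2d(uvs).astype(float).T,np.atleast_2d(uvt).astype(float).T)
    return (X[:3]/X[3]).T
def save(im,f): cv2.imwrite("pics/"+f,cv2.cvtColor(im,cv2.COLOR_RGB2BGR))
E
python3 - <<'E'
from h import *
for n in ("top","side"):
    im=capture(n); save(im,n+"0.png"); np.save(n+"0.npy",im)
    K,R,t=cam(n); print(n,K.round(1).tolist(),(-R.T@t).round(0),R.round(2).tolist())
print(get_obs())
E
```

```text
top [[359.3, 0.0, 250.9], [0.0, 359.3, 190.8], [0.0, 0.0, 1.0]] [477.  82. 961.] [[-0.02, -1.0, 0.0], [-1.0, 0.02, -0.07], [0.07, -0.0, -1.0]]
side [[495.4, 0.0, 249.5], [0.0, 495.4, 193.9], [0.0, 0.0, 1.0]] [169. 823. 914.] [[-0.91, -0.42, -0.01], [-0.29, 0.64, -0.71], [0.31, -0.64, -0.7]]
{'time': 0.1, 'joint_positions': array([-1.36700655e+00,  3.42658132e-01,  1.52491652e+00, -1.66750992e-05,
        1.27538232e+00, -1.45983568e-01]), 'dq': array([-4.55954337e-04,  6.48575153e-07, -1.27378731e-03, -1.66497893e-03,
       -6.02033384e-04,  8.89808391e-04]), 'tau': array([ 2.05517412e-03, -4.32002378e+01, -2.44696999e+01,  7.19573954e-02,
        5.25967323e-02, -4.78992206e-05]), 'tool_pos': array([ 179.86088195, -492.84997578,  226.11354777]), 'tcp_rot': array([-3.14024053e+00, -1.82684889e-04,  3.49778089e-01]), 'contact_force': array([-0.10338657, -0.38895331,  0.14832654]), 'moment': array([ 0.0170759 , -0.01043186, -0.02641802]), 'finger_force': 0.0, 'grip_width': 91.54335643352266}
```

View pics/top0.png

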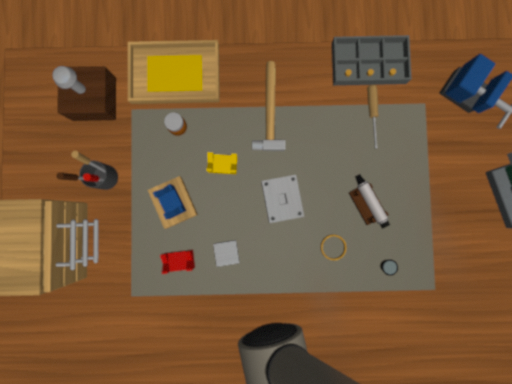

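View pics/side0.png

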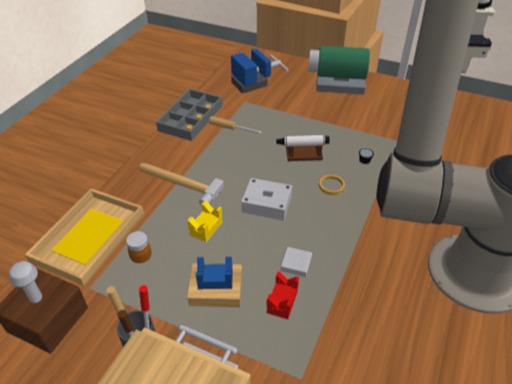

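The top view shows the blue V-block on its pale stand at (171,201), the holder with its socket at (283,199), and the handpiece on its dark rest at (373,201). In the side view these are at (215,273), (267,197) and (303,142).

There are three V-block-shaped things in the top view: yellow (222,163), red (178,261) and blue (171,201). The blue one fits, both by colour and because it waits on the stand. The vise at (475,85) is blue too, but it is off the bench mat. I'll confirm with an enlarged crop.

```bash
python3 - <<'E'
from h import *
T=np.load("top0.npy");S=np.load("side0.npy")
def crop(im,u,v,w,h,s): return cv2.resize(im[v:v+h,u:u+w],None,fx=s,fy=s,interpolation=cv2.INTER_CUBIC)
A=np.hstack([crop(T,141,171,66,66,4),crop(T,250,166,66,66,4),crop(T,340,170,66,66,4)])
B=np.hstack([crop(S,182,245,66,66,4),crop(S,234,164,66,66,4),crop(S,270,116,66,66,4)])
save(np.vstack([A,B]),"crop0.png")
for n,im in (("top",T),("side",S)):
    hsv=cv2.cvtColor(im,cv2.COLOR_RGB2HSV)
    m=cv2.inRange(hsv,(100,120,40),(125,255,255))
    c,l,st,ce=cv2.connectedComponentsWithStats(m)
    for i in range(1,c):
        if st[i,4]>60: print(n,"blue",st[i],ce[i].round(1),[np.round(x,1) for x in cv2.minAreaRect(np.argwhere(l==i)[:,::-1].astype(np.float32))])
E
```

```text
top blue [ 446   55   48   48 1173] [469.7  78.7] [array([469.8,  78.5]), array([25.2, 52.1]), np.float64(33.7)]
top blue [473  72  39  40 626] [492.6  92. ] [array([492.5,  91.8]), array([15.5, 50.2]), np.float64(33.7)]
top blue [154 185  30  33 539] [169.7 201.2] [array([169.1, 201.2]), array([29.1, 19.7]), np.float64(63.4)]
side blue [232  49  39  37 938] [249.7  66.8] [array([251. ,  67.1]), array([32.8, 39.3]), np.float64(74.5)]
side blue [196 257  36  31 892] [214.1 274.1] [array([213.5, 272. ]), array([30., 35.]), np.float64(90.0)]
```

View pics/crop0.png

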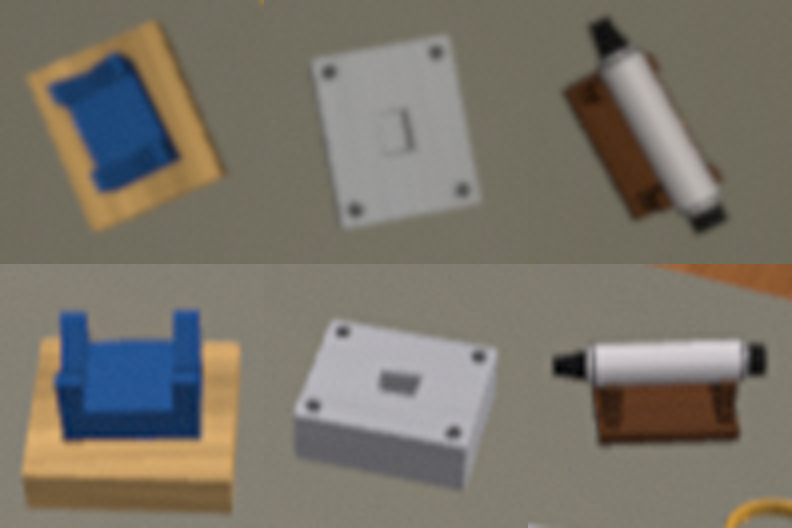

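The crop confirms the blue V-block, with two cheeks, sitting on the pale stand. It also shows the holder's socket and four screws, and the handpiece with its nose towards the upper left in the top view. Next I'll triangulate the key features.

```bash
cat > m.py <<'E'
from h import *
def rect(m): return cv2.minAreaRect(np.argwhere(m>0)[:,::-1].astype(np.float32))
def biggest(m,near):
    c,l,st,ce=cv2.connectedComponentsWithStats(m)
    i=max((i for i in range(1,c) if np.hypot(*(ce[i]-near))<40),key=lambda i:st[i,4]); return (l==i).astype(np.uint8)
def holder_px(n,im,near):
    g=cv2.cvtColor(im,cv2.COLOR_RGB2GRAY); x,y=np.array(near)-35
    b=cv2.morphologyEx(g,cv2.MORPH_BLACKHAT,np.ones((7,7),np.uint8))[y:y+70,x:x+70].astype(float)
    out=[]
    c,l,st,ce=cv2.connectedComponentsWithStats((b>30).astype(np.uint8))
    for i in range(1,c):
        if st[i,4]>=3:
            w=b*(l==i); yy,xx=np.mgrid[:70,:70]; out.append([x+(w*xx).sum()/w.sum(),y+(w*yy).sum()/w.sum(),st[i,4]])
    return np.array(out)
def barrel(n,im,near):
    hsv=cv2.cvtColor(im,cv2.COLOR_RGB2HSV)
    m=biggest(cv2.inRange(hsv,(0,0,125),(180,50,255)),near); return rect(m)
E
python3 - <<'E'
from m import *
T=np.load("top0.npy");S=np.load("side0.npy")
bt=np.array([[122,55],[178,158],[50,88],[100,192]])/4+[141,171]-.375
bs=np.array([[62,313],[199,312],[57,377],[200,376]])/4+[182,245-66]-.375
P=tri(bs,bt); print("block corners",P.round(1).tolist(),P.mean(0).round(1))
print("yaws",[np.degrees(np.arctan2(*(P[a]-P[b])[1::-1])).round(1) for a,b in((0,1),(2,3))])
print("block rect z84",onplane("top",[169.1,201.2],84).round(1))
ht=holder_px("top",T,(283,199));hs=holder_px("side",S,(267,197));print(ht.round(1).tolist(),hs.round(1).tolist())
for n,im,nr in(("top",T,(373,201)),("side",S,(303,142))):
    r=barrel(n,im,nr);print(n,r); print(onplane(n,r[0],50).round(1), onplane(n,cv2.boxPoints(r),50).round(1).tolist())
r1=barrel("side",S,(303,142))[0];r2=barrel("top",T,(373,201))[0];print("tri",tri(r1,r2))
E
```

```text
block corners [[556.4, 276.1, 81.6], [492.0, 242.7, 77.8], [535.6, 318.1, 88.4], [470.1, 287.3, 88.2]] [513.5 281.   84. ]
yaws [np.float64(27.4), np.float64(25.2)]
block rect z84 [[513.2 279.9  84. ]]
[[292.6, 178.8, 9.0], [265.9, 183.6, 9.0], [285.4, 197.8, 13.0], [299.1, 213.1, 8.0], [272.3, 218.0, 10.0]] [[253.4, 180.5, 12.0], [287.3, 186.8, 11.0], [267.5, 193.4, 48.0], [245.9, 198.9, 11.0], [281.0, 205.7, 13.0]]
top ((373.52374267578125, 202.48660278320312), (42.54378128051758, 9.478384017944336), 60.64224624633789)
[[ 500.9 -230.7   50. ]] [[542.8, -195.4, 50.0], [554.3, -216.9, 50.0], [459.1, -265.8, 50.0], [447.9, -244.4, 50.0]]Traceback (most recent call last):
  File "<stdin>", line 10, in <module>
  File "m.py", line 17, in barrel
    m=biggest(cv2.inRange(hsv,(0,0,125),(180,50,255)),near); return rect(m)
  File "m.py", line 5, in biggest
    i=max((i for i in range(1,c) if np.hypot(*(ce[i]-near))<40),key=lambda i:st[i,4]); return (l==i).astype(np.uint8)
ValueError: max() iterable argument is empty
```

```bash
sed -i 's/(0,0,125)/(0,0,150)/' m.py; python3 - <<'E'
from m import *
T=np.load("top0.npy");S=np.load("side0.npy")
ht=holder_px("top",T,(283,199))[[0,1,3,4],:2];hs=holder_px("side",S,(267,197))[[0,1,3,4],:2]
a=onplane("top",ht,40);b=onplane("side",hs,40)
j=[int(np.argmin(np.hypot(*(b-q)[:,:2].T))) for q in a];print(j,a.round(1).tolist(),b[j].round(1).tolist())
P=tri(hs[j],ht);print("holder screws",P.round(1).tolist(),P.mean(0).round(1))
d1=P[0]-P[2] ;d2=P[1]-P[3]
for d in(d1,d2,P[0]-P[1],P[2]-P[3]):print(np.linalg.norm(d[:2]).round(1),np.degrees(np.arctan2(d[1],d[0])).round(1))
for k in(130,140,150,165,180):
  for n,im,nr in(("top",T,(373,201)),("side",S,(303,142))):
    m=cv2.inRange(cv2.cvtColor(im,cv2.COLOR_RGB2HSV),(0,0,k),(180,60,255))
    try: r=rect(biggest(m,nr));print(k,n,np.round(r[0],1),np.round(r[1],1),round(r[2],1),onplane(n,r[0],50).round(1))
    except Exception as e: print(k,n,e)
E
```

```text
[0, 2, 1, 3] [[566.2, -28.4, 40.0], [555.2, 40.8, 40.0], [477.8, -42.6, 40.0], [466.6, 26.5, 40.0]] [[566.9, -30.6, 40.0], [555.8, 38.3, 40.0], [477.9, -44.8, 40.0], [466.9, 24.1, 40.0]]
holder screws [[565.8, -28.2, 42.5], [554.7, 40.8, 42.7], [477.4, -42.5, 42.2], [466.3, 26.5, 42.5]] [516.   -0.8  42.5]
89.6 9.2
89.6 9.2
69.9 -80.9
69.9 -80.8
130 top [373.6 202.2] [42.2  9.1] 60.9 [[ 501.5 -230.9   50. ]]
130 side [304.5 138.7] [ 9.5 39.1] 88.1 [[ 503.4 -236.7   50. ]]
140 top [373.7 202.2] [41.2  8.2] 60.9 [[ 501.6 -231.1   50. ]]
140 side [304.  138.7] [ 8.4 38.2] 88.2 [[ 504.6 -236.1   50. ]]
150 top [373.8 202.1] [40.2  7. ] 60.8 [[ 501.8 -231.5   50. ]]
150 side [304.  138.6] [ 7.8 38. ] 88.3 [[ 504.9 -236.5   50. ]]
165 top [374.  201.8] [39.1  5.4] 60.6 [[ 502.6 -232.    50. ]]
165 side [304.5 138.3] [ 6.6 35.2] 87.8 [[ 504.  -238.3   50. ]]
180 top [374.2 201.9] [37.6  3.1] 60.5 [[ 502.2 -232.5   50. ]]
180 side [304.5 138.1] [ 5.5 35.2] 87.6 [[ 504.4 -239.5   50. ]]
```

step_arm:
  deltas: [0,0,40,0,91.8,20,0,30,0,91.8,40,40,0,0,91.8,40,45,0,0,91.8,40,45,0,0,91.8,40,45,0,0,91.8,30,45,0,0,91.8,20,45,0,0,91.8,20,45,0,0,91.8,20,45,0,0,91.8]

```text
time: 1.35
tool_pos: [450.3, -136.6, 296.5]
tcp_rot: [-3.141, 0.0, 0.35]
contact_force: [0.1, -0.6, -0.1]
grip_width: 91.6
finger_force: 0.0
```

step_arm:
  deltas: [7,45,0,1,91.8,7,50,0,1,91.8,7,50,0,1,91.8,7,50,0,1,91.8,7,50,0,1,91.8,7,50,-20,1,91.8,7,45,-30,0.3,91.8,7,40,-30,0,91.8,5,27,-30,0,91.8,2,10,-30,0,91.8]

```text
time: 2.6
tool_pos: [512.5, 280.4, 155.0]
tcp_rot: [-3.141, 0.001, 0.462]
contact_force: [0.4, -1.2, 0.2]
grip_width: 92.0
finger_force: 0.0
```

```bash
python3 - <<'E'
from h import *
o=get_obs();print(o['tool_pos'],np.degrees(o['tcp_rot']))
a=capture("top");b=capture("side")
s=lambda im,u,v:cv2.resize(im[v:v+100,u:u+100],None,fx=4,fy=4,interpolation=cv2.INTER_CUBIC)
save(np.hstack([s(a,120,150),s(b,165,200)]),"above.png")
E
```

```text
[512.54628878 280.3676472  155.03585283] [-1.79989760e+02  5.27534287e-02  2.64461862e+01]
```

View pics/above.png

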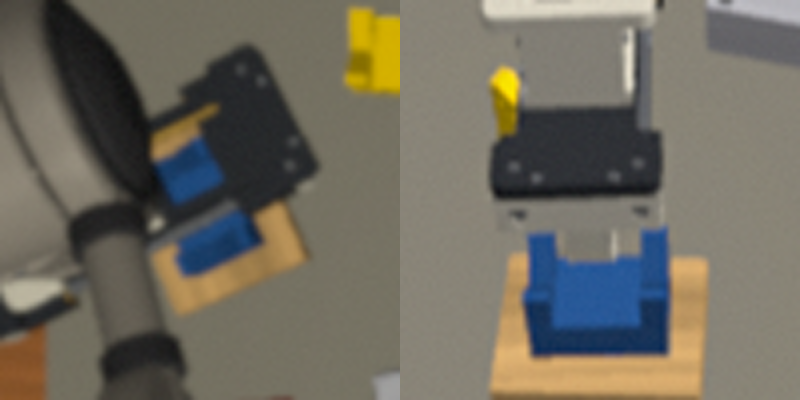

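The gripper is centred over the block, with the far finger lined up with the gap between the cheeks at crop pixel (588,245). Descending to grasp the base.

step_arm:
  deltas: [1,0,-30,0,91.8,0,0,-30,0,91.8,0,0,-30,0,91.8,0,0,-18,0,91.8,0,0,-10,0,91.8,0,0,0,0,91.8,0,0,0,0,40,0,0,0,0,40,0,0,0,0,40,0,0,0,0,40]

```text
time: 3.95
tool_pos: [514.0, 278.8, 39.0]
tcp_rot: [3.141, -0.0, 0.46]
contact_force: [0.1, 0.7, 0.4]
grip_width: 56.6
finger_force: 0.0
```

step_arm:
  deltas: [0,0,0,0,40,0,0,0,0,40,0,0,0,0,40,0,0,0,0,40,0,0,0,0,40,0,0,0,0,40,0,0,0,0,40,0,0,0,0,40,0,0,0,0,40,0,0,0,0,40]

```text
time: 5.2
tool_pos: [513.4, 280.2, 39.0]
tcp_rot: [-3.14, -0.0, 0.46]
contact_force: [-3.8, 5.3, 2.2]
grip_width: 46.6
finger_force: 30.0
```

step_arm:
  deltas: [0,0,10,0,40,0,0,20,0,40,0,0,30,0,40,0,0,30,0,40,0,-15,10,-2,40,0,-30,0,-3,40,0,-40,0,-3,40,0,-45,0,-3,40,0,-45,0,-3,40,0,-45,0,-3,40]

```text
time: 6.45
tool_pos: [512.6, 56.5, 137.4]
tcp_rot: [3.142, 0.003, 0.16]
contact_force: [-0.0, -0.2, -3.2]
grip_width: 46.5
finger_force: 30.0
```

step_arm:
  deltas: [2,-30,0,-0.2,40,1,-20,0,0,40,0,-8,0,0,40,0,-2,0,0,40,0,0,0,0,40,0,0,0,0,40,0,0,0,0,40,0,0,0,0,40,0,0,0,0,40,0,0,0,0,40]

```text
time: 7.7
tool_pos: [516.9, -1.2, 138.8]
tcp_rot: [3.141, -0.0, 0.16]
contact_force: [0.6, -0.5, -3.6]
grip_width: 46.8
finger_force: 30.0
```

```bash
python3 - <<'E'
from h import *
o=get_obs();print(o['tool_pos'],np.degrees(o['tcp_rot']),o['grip_width'],o['contact_force'])
a=capture("top");b=capture("side");np.save("t1.npy",a);np.save("s1.npy",b)
print(proj("side",[516,-0.8,60]),proj("top",[516,-.8,100]))
s=lambda im,u,v:cv2.resize(im[v:v+80,u:u+80],None,fx=5,fy=5,interpolation=cv2.INTER_CUBIC)
save(np.hstack([s(a,240,160),s(b,230,140)]),"over.png")
E
```

```text
[516.94254257  -1.19162364 138.75441493] [ 1.79994583e+02 -9.66106715e-04  9.14575569e+00] 46.75953700706649 [ 0.63624993 -0.47037483 -3.64120747]
[[266.84717782 187.78264265]] [[284.64909108 197.43231237]]
```

View pics/over.png

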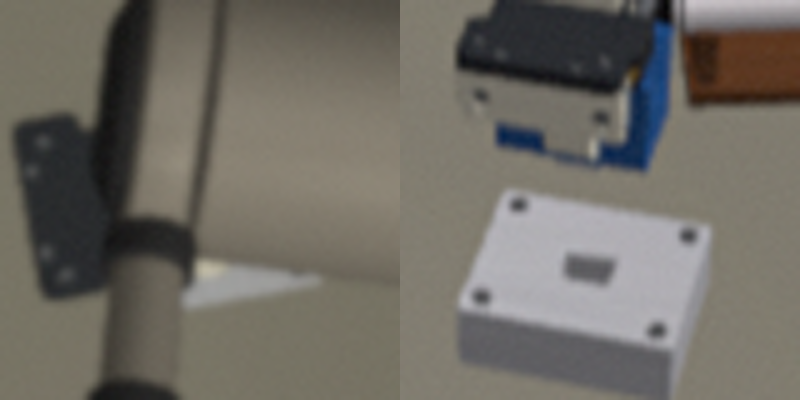

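```bash
python3 - <<'E'
from m import *
S=np.load("s1.npy")
px=np.array([[497,146],[647,170]])/5+[150,140]-.4
for z in(129.8,131.8): 
    p=onplane("side",px,z);R=lambda a:np.array([[np.cos(a),np.sin(a)],[-np.sin(a),np.cos(a)]])
    print(z,p.round(1).tolist(),((p[:,:2]-[516.9,-1.2])@R(np.radians(9.15)).T).round(1))
hsv=cv2.cvtColor(S,cv2.COLOR_RGB2HSV);m=cv2.inRange(hsv,(100,110,40),(128,255,255))[140:180,245:290]
for r in range(0,40,1):
    c=np.flatnonzero(m[r]); 
    if len(c): print(140+r,245+c.min(),245+c.max(),len(c))
# holder & socket in side at z=40 and calibrate
hs=holder_px("side",S,(267,197));print(hs.round(1).tolist(),onplane("side",hs[:,:2],40).round(1).tolist())
E
```

```text
129.8 [[552.6, 23.9, 129.8], [480.9, 10.3, 129.8]] [[ 39.3  19.1]
 [-33.7  17.1]]
131.8 [[551.7, 26.0, 131.8], [480.1, 12.4, 131.8]] [[ 38.6  21.3]
 [-34.2  19.3]]
144 281 283 3
145 280 283 4
146 280 283 4
147 280 283 4
148 280 283 4
149 280 283 4
150 280 283 4
151 280 283 4
152 279 283 5
153 279 283 5
154 279 283 5
155 278 283 6
156 278 283 6
157 277 283 7
158 277 283 7
159 276 283 8
160 276 282 7
161 276 282 7
162 276 282 7
163 276 282 7
164 276 281 6
165 250 281 7
166 250 281 12
167 250 280 13
168 250 280 14
169 255 280 13
170 270 279 10
171 270 279 10
172 271 279 9
173 278 278 1
[[269.9, 163.1, 8.0], [274.5, 169.4, 93.0], [253.6, 167.3, 44.0], [253.4, 180.6, 12.0], [287.3, 186.8, 11.0], [267.4, 193.4, 48.0], [245.9, 198.9, 11.0], [280.9, 205.7, 12.0]] [[555.1, -111.5, 40.0], [533.9, -93.1, 40.0], [587.8, -78.1, 40.0], [566.8, -30.6, 40.0], [478.0, -44.8, 40.0], [514.6, -2.0, 40.0], [555.8, 38.3, 40.0], [467.1, 24.2, 40.0]]
```

Relative to the holder, the block sits about 2 mm too far along +x. I'll correct that and descend.

step_arm:
  deltas: [-2,0.4,-20,0,40,0,0,-20,0,40,0,0,-15,0,40,0,0,-8,0,40,0,0,-3,0,40,0,0,-2,0,40,0,0,-2,0,40,0,0,-2,0,40,0,0,0,0,40,0,0,0,0,40]

```text
time: 9.05
tool_pos: [515.0, -0.8, 66.8]
tcp_rot: [3.141, -0.0, 0.16]
contact_force: [0.0, 0.8, -4.5]
grip_width: 46.3
finger_force: 30.0
```

step_arm:
  deltas: [0,0,-2,0,40,0,0,-1,0,40,0,0,-1,0,40,0,0,-1,0,40,0,0,-1,0,40,0,0,-1,0,40,0,0,0,0,40,0,0,0,0,40,0,0,0,0,40,0,0,0,0,40]

```text
time: 10.3
tool_pos: [515.0, -1.2, 59.6]
tcp_rot: [3.141, 0.0, 0.16]
contact_force: [-0.6, -4.9, -3.8]
grip_width: 46.9
finger_force: 30.0
```

step_arm:
  deltas: [0,-0.5,0,0,40,0,-0.2,-1,0,40,0,0,-1,0,40,0,0,-1,0,40,0,0,-1,0,40,0,0,0,0,40,0,0,0,0,40,0,0,0,0,40,0,0,0,0,40,0,0,0,0,40]

```text
time: 11.55
tool_pos: [515.0, -1.5, 55.8]
tcp_rot: [3.142, -0.0, 0.16]
contact_force: [-1.0, -0.2, -3.1]
grip_width: 47.2
finger_force: 30.0
```

step_arm:
  deltas: [0,0,-1.5,0,40,0,0,-1.5,0,40,0,0,-1.5,0,40,0,0,-1.5,0,40,0,0,-1,0,40,0,0,-1,0,40,0,0,0,0,40,0,0,0,0,40,0,0,0,0,40,0,0,0,0,40]

```text
time: 12.8
tool_pos: [514.9, -1.5, 47.7]
tcp_rot: [3.142, 0.0, 0.16]
contact_force: [-0.3, 0.8, -4.3]
grip_width: 46.7
finger_force: 30.0
```

step_arm:
  deltas: [0,0,-0.7,0,40,0,0,-0.7,0,40,0,0,-0.6,0,40,0,0,0,0,40,0,0,0,0,40,0,0,0,0,40,0,0,0,0,40,0,0,0,0,40,0,0,0,0,40,0,0,0,0,40]

```text
time: 14.05
tool_pos: [515.0, -1.5, 47.0]
tcp_rot: [3.141, -0.001, 0.16]
contact_force: [-5.7, 0.3, 8.9]
grip_width: 46.6
finger_force: 30.0
```

step_arm:
  deltas: [0.3,0,-0.6,0,40,0,0,0,0,40,0,0,0,0,40,0,0,0,0,91.8,0,0,0.3,0,91.8,0,0,0.5,0,91.8,0,0,0.5,0,91.8,0,0,0,0,91.8,0,0,0,0,91.8,0,0,0,0,91.8]

```text
time: 15.3
tool_pos: [515.2, -1.5, 46.4]
tcp_rot: [3.142, 0.0, 0.16]
contact_force: [-0.3, 0.2, -0.4]
grip_width: 91.7
finger_force: 0.0
```

step_arm:
  deltas: [0,0,5,0,91.8,0,0,10,0,91.8,0,0,30,0,91.8,0,0,40,0,91.8,0,0,50,0,91.8,0,-10,50,0,91.8,0,-25,20,0,91.8,0,-40,0,2,91.8,0,-45,0,4,91.8,0,-45,0,4,91.8]

```text
time: 16.55
tool_pos: [515.0, -167.7, 252.5]
tcp_rot: [3.141, -0.001, 0.337]
contact_force: [0.3, -1.3, 0.7]
grip_width: 92.0
finger_force: 0.0
```

step_arm:
  deltas: [-3,-20,0,2,91.8,-4,-20,0,2,91.8,-4,-15,-20,2,91.8,-2,-7,-30,1.9,91.8,-1,-2,-30,0,91.8,0,0,-10,0,91.8,0,0,0,0,91.8,0,0,0,0,91.8,0,0,0,0,91.8,0,0,0,0,91.8]

```text
time: 17.8
tool_pos: [501.5, -230.6, 162.1]
tcp_rot: [3.141, -0.001, 0.472]
contact_force: [-0.5, -0.1, -0.9]
grip_width: 91.9
finger_force: 0.0
```

```bash
python3 - <<'E'
from h import *
o=get_obs();print(o['tool_pos'],np.degrees(o['tcp_rot']),o['contact_force'])
a=capture("top");b=capture("side");np.save("t2.npy",a);np.save("s2.npy",b)
s=lambda im,u,v:cv2.resize(im[v:v+72,u:u+72],None,fx=5,fy=5,interpolation=cv2.INTER_CUBIC)
save(np.hstack([s(a,247,163),s(b,232,145)]),"plugged.png")
save(np.hstack([a[130:280,300:430],b[60:210,240:370]]).repeat(3,0).repeat(3,1),"hp.png")
E
```

```text
[ 501.51071073 -230.58405029  162.0522631 ] [ 1.79940731e+02 -3.06932244e-02  2.70506135e+01] [-0.47571635 -0.12807722 -0.94355935]
```

View pics/plugged.png

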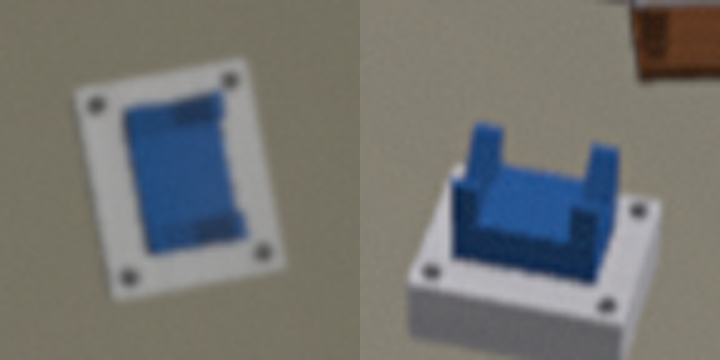

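View pics/hp.png

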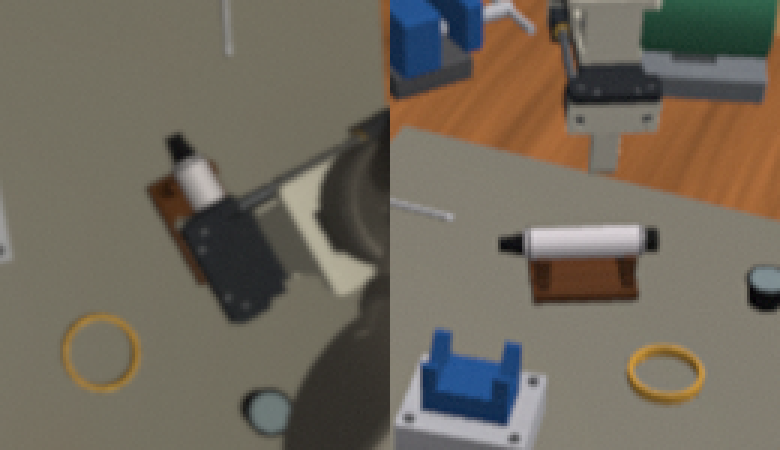

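The block sits flush in the holder in both views (crop centres (185,172) and (535,215)). The handpiece hasn't moved, and the fingers straddle the middle of it. Descending to grasp it.

step_arm:
  deltas: [0,-0.5,-30,0,91.8,0,0,-40,0,91.8,0,0,-30,0,91.8,0,0,-18,0,91.8,0,0,-9,0,91.8,0,0,-4,0,20,0,0,0,0,20,0,0,0,0,20,0,0,0,0,20,0,0,0,0,20]

```text
time: 19.15
tool_pos: [501.4, -231.1, 30.8]
tcp_rot: [3.141, -0.0, 0.472]
contact_force: [0.1, 0.2, 0.3]
grip_width: 46.6
finger_force: 0.0
```

step_arm:
  deltas: [0,0,0,0,20,0,0,0,0,20,0,0,0,0,20,0,0,0,0,20,0,0,0,0,20,0,0,0,0,20,0,0,0,0,20,0,0,0,0,20,0,0,0,0,20,0,0,0,0,20]

```text
time: 20.4
tool_pos: [500.3, -229.3, 30.3]
tcp_rot: [-3.138, 0.001, 0.472]
contact_force: [-2.3, 6.2, 3.5]
grip_width: 27.2
finger_force: 30.0
```

step_arm:
  deltas: [-0.5,1,5,0,20,0,0,15,0,20,0,0,30,0,20,0,0,30,0,20,0,5,30,0,20,1,20,0,-2,20,2,30,0,-3,20,2,40,0,-3,20,2,40,0,-3,20,2,40,0,-3,20]

```text
time: 21.65
tool_pos: [510.0, -54.1, 141.5]
tcp_rot: [3.141, -0.001, 0.225]
contact_force: [0.7, -0.6, -2.6]
grip_width: 27.3
finger_force: 30.0
```

step_arm:
  deltas: [2,30,0,-3,20,2,15,0,-0.9,20,1,7,0,0,20,0,2,0,0,20,0,0,0,0,20,0,0,0,0,20,0,0,0,0,20,0,0,0,0,20,0,0,0,0,20,0,0,0,0,20]

```text
time: 22.9
tool_pos: [514.8, -1.1, 140.4]
tcp_rot: [3.141, 0.0, 0.16]
contact_force: [0.6, 0.0, -2.8]
grip_width: 27.2
finger_force: 30.0
```

```bash
python3 - <<'E'
from m import *
o=get_obs();print(o['tool_pos'],np.degrees(o['tcp_rot']),o['contact_force'])
a=capture("top");b=capture("side");np.save("t3.npy",a);np.save("s3.npy",b)
s=lambda im,u,v:cv2.resize(im[v:v+80,u:u+80],None,fx=5,fy=5,interpolation=cv2.INTER_CUBIC)
save(np.hstack([s(a,240,155),s(b,230,130)]),"hpover.png")
E
```

```text
[514.75311296  -1.05290732 140.42967087] [1.79994277e+02 1.64328923e-03 9.14092604e+00] [ 0.55901004  0.03051528 -2.82047691]
```

View pics/hpover.png

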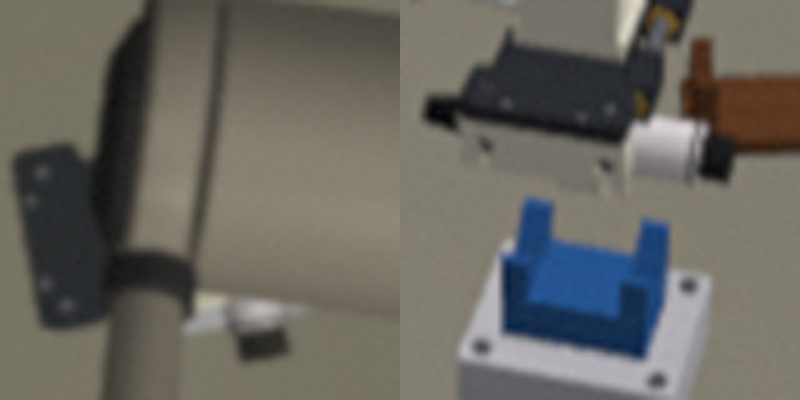

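```bash
python3 - <<'E'
from h import *
px=np.array([[704,150],[462,108]])/5+[150,130]-.4
p=onplane("side",px,160);c,s=np.cos(.16),np.sin(.16);d=p[:,:2]-[514.8,-1.1]
print((d@np.array([[c,-s],[s,c]])).round(1))
E
```

```text
[[-53.   -4.9]
 [ 65.1  -5.1]]
```

step_arm:
  deltas: [0.3,-0.3,-20,0,20,0,0,-20,0,20,0,0,-13,0,20,0,0,-5,0,20,0,0,-2,0,20,0,0,-1,0,20,0,0,0,0,20,0,0,0,0,20,0,0,0,0,20,0,0,0,0,20]

```text
time: 24.25
tool_pos: [515.1, -1.3, 79.5]
tcp_rot: [3.141, -0.0, 0.16]
contact_force: [-0.3, 0.7, -1.7]
grip_width: 26.9
finger_force: 30.0
```

step_arm:
  deltas: [0,0,-1,0,20,0,0,-1,0,20,0,0,-1,0,20,0,0,-0.5,0,20,0,0,0,0,20,0,0,0,0,20,0,0,0,0,20,0,0,0,0,20,0,0,0,0,20,0,0,0,0,20]

```text
time: 25.5
tool_pos: [515.0, -1.3, 75.9]
tcp_rot: [3.141, 0.0, 0.16]
contact_force: [0.1, -0.2, -2.7]
grip_width: 27.1
finger_force: 30.0
```

step_arm:
  deltas: [0,0,-0.5,0,20,0,0,-0.5,0,20,0,0,-0.5,0,20,0,0,-0.3,0,20,0,0,0,0,20,0,0,0,0,20,0,0,0,0,20,0,0,0,0,20,0,0,0,0,20,0,0,0,0,20]

```text
time: 26.75
tool_pos: [515.1, -1.4, 74.4]
tcp_rot: [3.141, -0.0, 0.159]
contact_force: [-2.4, -1.2, 5.0]
grip_width: 26.8
finger_force: 30.0
```

step_arm:
  deltas: [-0.2,-0.1,-0.4,0,20,0,0,-0.4,0,20,0,0,0,0,20,0,0,0,0,20,0,0,0,0,20,0,0,0,0,20,0,0,0,0,20,0,0,0,0,20,0,0,0,0,20,0,0,0,0,20]

```text
time: 28.0
tool_pos: [515.3, -1.5, 74.2]
tcp_rot: [3.141, -0.001, 0.159]
contact_force: [-2.9, -1.2, 10.9]
grip_width: 27.4
finger_force: 30.0
```

step_arm:
  deltas: [-0.2,-0.1,-0.4,0,20,0,0,-0.4,0,20,0,0,0,0,20,0,0,0,0,20,0,0,0,0,20,0,0,0,0,20,0,0,0,0,20,0,0,0,0,20,0,0,0,0,20,0,0,0,0,20]

```text
time: 29.25
tool_pos: [515.3, -1.5, 74.2]
tcp_rot: [3.141, -0.002, 0.159]
contact_force: [-4.5, -0.2, 16.4]
grip_width: 27.1
finger_force: 30.0
```

```bash
python3 - <<'E'
from m import *
f=[]
for i in range(6):
    b=capture("side");f.append(get_obs()['contact_force'])
o=get_obs();print(np.array(f).round(1),o['tool_pos'],o['moment'],o['grip_width'],o['finger_force'],np.abs(o['dq']).max())
save(cv2.resize(b[130:210,230:310],None,fx=6,fy=6,interpolation=cv2.INTER_CUBIC),"final.png")
E
```

```text
[[-4.8 -0.5 17.1]
 [-5.2  0.1 15.7]
 [-4.7  0.6 15.6]
 [-4.6  1.1 17.1]
 [-6.2  1.2 15.8]
 [-5.3  0.7 17. ]] [515.31057762  -1.49127824  74.15257904] [ 0.06390469  0.80377843 -0.15043426] 26.94283573552181 30.001291930675507 0.0009063555519396603
```

View pics/final.png

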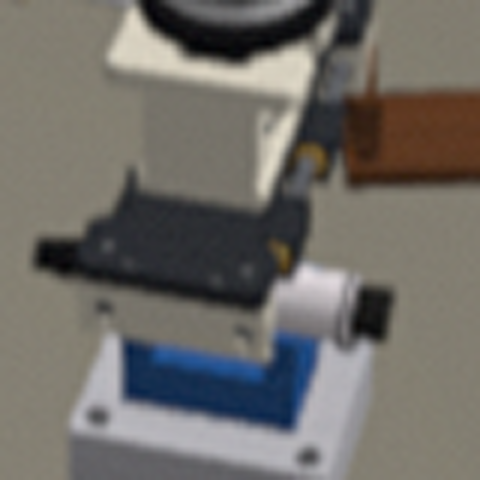

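The handpiece lies in the V under a steady 19 N or so of downward push (weight included), with little sideways load, and the fingers are clear of the block. Handing the job in.

```bash
python3 -c "
from plant import *
print(close_job())"
```

```text
the job is handed in; nothing more can be done
None
```

I plugged the blue V-block flush into the holder and released it, then laid the handpiece in the V, pressed it down with about 19 N and handed the job in still holding it there; no verdict came back.

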